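# Unfold the wall hook and hang up the steel tongue cleaner

### The job

Swing the blue folding wall hook fully out so that it stands square to the wall, then take the steel tongue cleaner out of its block and hang it by its bow on the hook's arm, legs down. Leave the green tongue cleaner alone.

Things in the scene. Friction and masses are not known exactly. Their poses are not given: they have to be found in the camera images.
- hook_arm (a joint): Blue arm of the wall hook: level bar, 10 mm thick, 100 mm long, swings about an upright hinge 45 mm off the white tiled wall. 0 rad = folded along the wall, 40 mm gap behind the bar (shut fingers fit in from above to push it); grows as the free end swings out to the robot; stop at 1.57, square to the wall. Starts under 0.2; stays where left (1 N moves it). Tip turns up 21 mm above the bar's centre.
- hook_seat (a point): Point on the blue bar's centre line where things hang; moves with the bar, 55 mm from the hinge axis, 45 mm from the free end. z up; its own -y points along the bar to the free end, +y to the hinge; +x is the bar's wall side (the side to push from), -x the other. The wall's top is at 213 mm.
- steel_cleaner_mid (a point): Centre of the loose steel tongue cleaner: upside-down U of strip 10 x 3 mm, 120 tall, 50 wide (44 inside), 30-65 g. z up to the bow, y leg to leg. Bow's top 60 above, underside 57 above; legs straight to 35 above, grip across them 33 above. Feet stand 38 deep, loose, in the slots of a fixed wooden block 44 x 80 x 38 high: lift straight up. Hung, it is 52 mm below the bar's centre line.
- green_cleaner_mid (a point): Centre, half-way up, of the green plastic tongue cleaner, of the same shape and size, in a block of its own; not to be disturbed. The two may stand in either place.

How it is judged:
By the outcome, as a careful person would: the job done as asked, in the order asked, and still so for the second after the job is handed in, with the robot touching nothing.
It also fails if it takes over 64 s, if anything falls off the work surface, if the arm or the gripper's body presses on something with over 40 N, if the wrist force passes 120 N, or if a joint passes its speed limit or range.

### The arm

A 6-joint arm with a two-finger parallel gripper is mounted at the origin on the work surface. World frame = base frame: x ahead of the robot, y to its left, z up, the work surface at z = 0. Lengths are in m, angles in rad, forces in N, time in s.
With the tool pointing down it reaches from about 0.2 to 0.875 m from the base axis. Payload 3.4 kg.
Tool frame: the origin (TCP) lies between the finger pads; the fingertips stand 22 mm ahead of it and the grasp point (between the pads) lies 3 mm ahead of it (nose_length is the z of the fingertips in the tool frame, in m); z points along the fingers, y is the direction in which the jaws open and shut (so a half turn about z gives the same grasp; the last joint's range is limited). The gripper opens to 94 mm and grips with 3 to 60 N. Pads are 16 mm wide; open, the fingers measure 119 mm over their backs; the gripper's body (75 mm by 177 mm) begins 78 mm behind the grasp point.
Start: joints at [-1.303, 0.276, 1.505, -0, 1.361, -0.121], TCP at [0.218, -0.532, 0.2] pointing down, gripper open.
Joint ranges: [-2.89, 2.89], [-0.75, 2.08], [0.22, 2.7], [-1.18, 4.32], [0.11, 2.71], [-2.7, 2.7]. Speed limits (rad/s): [2.57, 2.57, 3.14, 3.14, 3.14, 3.14].

### API

Orientations are given as a unit quaternion [x, y, z, w].
In Python, from cell import * gives the robot as it stands. The module is installed in compiled form; this text tells all that it offers.
- The arm moves only by the shell command python3 -m creep 'ROWS' [OPENING] [FORCE]. ROWS is JSON, a list of rows, each an object with "slide": the shift along the tool's x, y, z in m, a list of three; "spin": the turn about the tool's z in rad. A call has 1 to 8 rows; each row is the pose to reach, as a shift and turn from the pose measured when the call began, along the tool's axes at that moment; what a row does not reach only later rows make up. A row lasts 1/10 s, in which the tool goes at most 50 mm and 8.59 degrees, less where a joint would pass 70% of its speed; a pose out of reach is approached as far as the arm can. A call with a gripper value outside its range is refused whole. OPENING is the closure, from 0 (fully open) to 1 (shut), set as the call begins (- or left out, the last holds). The fingers move at their own pace and stop on an object; FORCE is the grip in N (left out, the last holds). Time passes only in rows, so rows that repeat a pose let the fingers close. It gives the time, the measured TCP pose, the force and the opening at its end, in the units of the state.
- state(): the state, without advancing time (a new reading comes with each control period).
- camera(name): name is "side" or "top" or "wrist"; returns a dict with "image" (420x560x3 uint8, red, green, blue), "camera_matrix" (3x3 intrinsics, pixels), "k1" (the pictures are not rectified: a ray, as slopes to the right and down, at radius r is drawn at 1 + k1 r^2 times it, then the intrinsics apply), "world_to_cam" (4x4, takes a point from world to camera coordinates). Camera axes: x right, y down, z forward; pixel columns grow to the right and rows downward; lengths in m; the calibration is good to about 2 mm. A picture is of the moment at which its call begins. There is no depth.
- hand_in(): hands the job in, once; it reports no verdict.
The state is a dict: "t": time; "joints": joint angles; "joint_vel": joint speeds; "tau": joint torques, N m; "tool_pos": TCP position; "orientation": TCP orientation; "ft_force": force on the tool from outside, world axes, zero at the start; "torque": the same for the moment, N m; "finger_gap": finger opening in m.
Only numpy, scipy, OpenCV 4.12 (cv2) and the standard library are available. Lean on these libraries where they do the work, as an engineer would, in place of code of your own. Each camera call takes 0.05 s, during which the arm holds its last target. There are 200 camera calls.

## Working session

There is one attempt and no reset: what is moved stays moved. The work goes in short steps, Python scripts to look and compute and a shell command to move; the robot and the scene stay as the last step left them, time stands still between calls to the robot, and variables do not carry over. Pictures are saved under pics/ and viewed, about 8 in all and at most 12, crops included, and the job is handed in when it is done.

```bash
mkdir -p pics; cat > h.py <<'E'
from cell import *
import numpy as np, cv2
from scipy.spatial.transform import Rotation as R
def snap(n,f):
    c=camera(n); cv2.imwrite('pics/%s.png'%f,c['image'][:,:,::-1]); np.save('pics/%s.npy'%f,c,allow_pickle=True); return c
def load(f): return np.load('pics/%s.npy'%f,allow_pickle=True).item()
def ray(c,u,v):
    k=c['k1']; K=c['camera_matrix']
    p=cv2.undistortPoints(np.array([[[u,v]]],float),K,np.array([k,0,0,0],float))[0,0]
    T=c['world_to_cam']; r=T[:3,:3]; o=-r.T@T[:3,3]; d=r.T@np.array([p[0],p[1],1]); return o,d
def onplane(c,u,v,z,ax=2):
    o,d=ray(c,u,v); return o+d*(z-o[ax])/d[ax]
def tri(a,b):
    (o1,d1),(o2,d2)=a,b; s=np.linalg.lstsq(np.c_[d1,-d2],o2-o1,rcond=None)[0]
    p,q=o1+s[0]*d1,o2+s[1]*d2; return (p+q)/2,np.linalg.norm(p-q)
def proj(c,P):
    T=c['world_to_cam']; r,_=cv2.Rodrigues(T[:3,:3]); return cv2.projectPoints(np.array([P],float),r,T[:3,3],c['camera_matrix'],np.array([c['k1'],0,0,0],float))[0][0,0]
def totool(dw):
    return R.from_quat(state()['orientation']).inv().apply(dw)
E
python3 - <<'E'
from h import *
a=snap('side','s0')['image'];b=snap('top','t0')['image'];snap('wrist','w0')
s=state();print(s['t'],s['tool_pos'],R.from_quat(s['orientation']).as_matrix().round(3),s['finger_gap'])
for f in('s0','t0'):
    c=load(f);T=c['world_to_cam'];print(-T[:3,:3].T@T[:3,3],c['k1'])
E
```

```text
0.15 [ 0.21786428 -0.53165573  0.19944248] [[ 0.925  0.379 -0.   ]
 [ 0.379 -0.925  0.001]
 [ 0.    -0.001 -1.   ]] 0.09413765223437186
[0.07604594 0.63737843 0.61487457] -0.1493446346727471
[ 0.42165618 -0.01825365  0.88787604] -0.006767236756739449
```

View pics/s0.png

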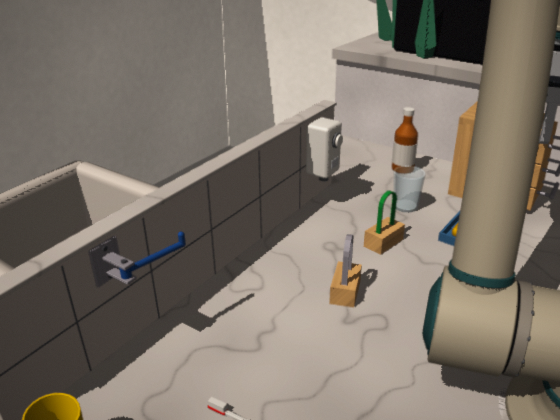

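View pics/t0.png

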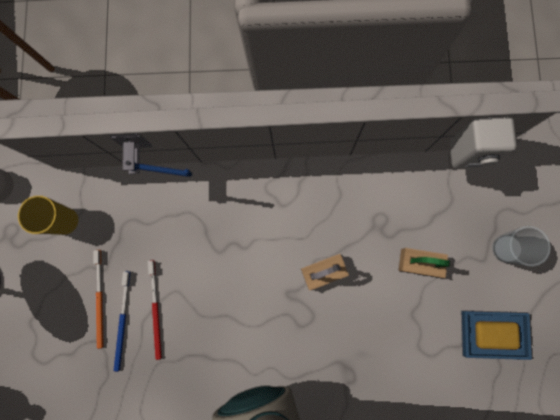

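Side view: the blue arm runs from its hinge at about (125,270) to its tip at (183,238), with the steel cleaner at (348,260) and the green one at (387,212). Top view: hinge at about (130,166), tip (188,172), steel (325,270), green (430,262).

```bash
python3 - <<'E'
from h import *
s,t=load('s0'),load('t0')
def cr(c,x,y,w,h): 
    return cv2.resize(c['image'][y:y+h,x:x+w,::-1],(400,300),interpolation=cv2.INTER_CUBIC)
m=np.vstack([np.hstack([cr(s,80,220,120,90),cr(s,310,220,120,90)]),np.hstack([cr(t,105,125,100,75),cr(t,285,235,100,75)])])
cv2.imwrite('pics/c0.png',cv2.convertScaleAbs(m,alpha=1.5))
for n,c in(('s',s),('t',t)):
    h=cv2.cvtColor(c['image'],cv2.COLOR_RGB2HSV)
    for nm,lo,hi in(('blue',(105,140,40),(125,255,255)),('wood',(8,90,60),(22,255,255)),('green',(50,120,30),(85,255,255))):
        k=cv2.inRange(h,lo,hi); N,_,st,ce=cv2.connectedComponentsWithStats(k)
        for i in range(1,N):
            if st[i,4]>60: print(n,nm,st[i],ce[i].round(1))
E
```

```text
s blue [120 232  65  47 466] [154.  256.1]
s wood [ 448  102   30   96 1408] [462.1 151.6]
s wood [395 116  23  30 492] [406.  132.5]
s wood [549 122   8  22  64] [552.8 132.3]
s wood [526 143  25  68 730] [537.7 173.5]
s wood [392 163  23  10 132] [401.6 168.3]
s wood [364 217  41  37 920] [383.7 236. ]
s wood [330 261  32  46 988] [345.  285.8]
s wood [ 21 392  62  28 114] [ 53.1 402.7]
s wood [ 26 397  26  23 153] [ 39.1 409.9]
s green [378   0  19  45 516] [386.2  20.9]
s green [415   0  21  58 900] [425.7  29. ]
s green [376 191  20  42 271] [385.3 209.8]
t blue [136 164  53  12 229] [162.9 169.5]
t blue [114 315  11  56 277] [119.4 342.4]
t wood [ 18 196  39  38 397] [ 38.2 214.6]
t wood [399 249  49  29 778] [420.7 263.2]
t wood [302 255  47  35 731] [324.5 271.7]
t wood [ 95 291   8  58 384] [ 98.9 320.1]
t wood [ 476  321   44   29 1151] [497.3 335. ]
t green [412 258  37   9 159] [432.  261.2]
```

View pics/c0.png

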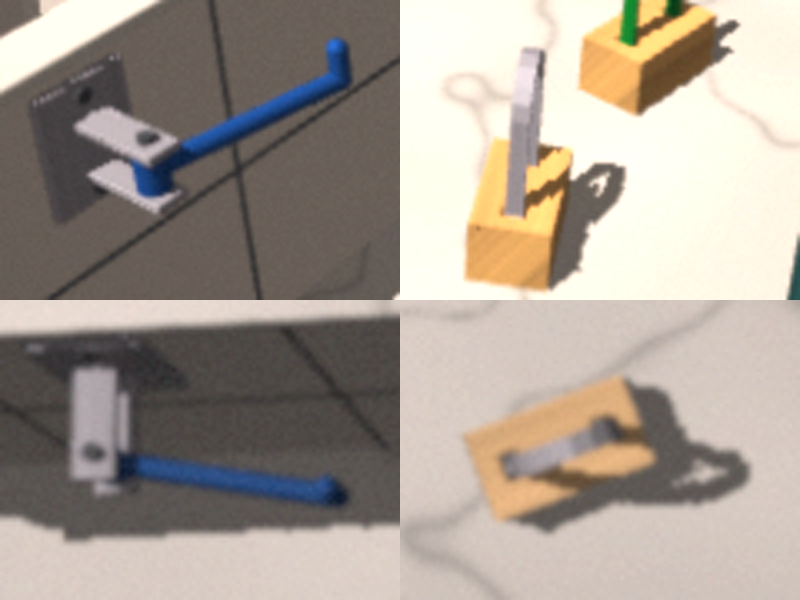

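The crops show the hinge pin, upturned tip, bow and block corners clearly, so I'll triangulate those.

```bash
python3 - <<'E'
from h import *
s,t=load('s0'),load('t0')
S=lambda x,y:(80+x/3.3333,220+y/3.3333); S2=lambda x,y:(310+(x-400)/3.3333,220+y/3.3333)
Tt=lambda x,y:(105+x/4,125+(y-300)/4); T2=lambda x,y:(285+(x-400)/4,235+(y-300)/4)
for n,a,b in(('tip',S(338,42),Tt(335,487)),('pin',S(148,137),Tt(93,453)),('bow',S2(533,50),T2(560,449))):
    print(n,tri(ray(s,*a),ray(t,*b)))
cs=np.array([onplane(t,*T2(*q),.038) for q in((465,435),(628,378),(655,462),(497,520))])
print(cs.round(4),cs.mean(0)); e=[np.linalg.norm(cs[i]-cs[i-1]) for i in range(4)];print(e)
d=cs[1]-cs[0]+cs[2]-cs[3];print('yaw long',np.degrees(np.arctan2(d[1],d[0])))
print('side corners',[onplane(s,*S2(*q),.038).round(4) for q in((470,212),(550,235),(573,150),(495,140))])
g=onplane(t,420.7,263.2,.03);print('green block',g)
# wall top line front edge
print([onplane(t,*p,.213).round(3) for p in((150,131),(270,126),(420,121))])
E
```

```text
tip (array([0.59220721, 0.15253018, 0.18710663]), np.float64(0.0012593869211542806))
pin (array([0.60937468, 0.25266205, 0.1857556 ]), np.float64(0.00048339592119230713))
bow (array([ 0.42277443, -0.0674553 ,  0.12761133]), np.float64(0.004058938665596182))
[[ 0.4326 -0.0276  0.038 ]
 [ 0.4575 -0.1057  0.038 ]
 [ 0.4177 -0.1166  0.038 ]
 [ 0.3926 -0.0414  0.038 ]] [ 0.42511317 -0.07283253  0.038     ]
[np.float64(0.042290190728933384), np.float64(0.08196419613304226), np.float64(0.04118464923176636), np.float64(0.07930779719165951)]
yaw long -71.9511155172368
side corners [array([ 0.436 , -0.0376,  0.038 ]), array([ 0.3916, -0.0434,  0.038 ]), array([ 0.4166, -0.1182,  0.038 ]), array([ 0.4574, -0.1028,  0.038 ])]
green block [ 0.43740627 -0.25486345  0.03      ]
[array([0.654, 0.209, 0.213]), array([0.655, 0.017, 0.213]), array([ 0.655, -0.219,  0.213])]
```

```bash
python3 -m creep '[{"slide":[0,0,-0.04],"spin":0.05},{"slide":[0.02,-0.015,-0.08],"spin":0.1},{"slide":[0.05,-0.04,-0.1],"spin":0.15},{"slide":[0.085,-0.067,-0.1],"spin":0.2},{"slide":[0.12,-0.095,-0.1],"spin":0.25},{"slide":[0.16,-0.125,-0.1],"spin":0.3},{"slide":[0.2,-0.157,-0.1],"spin":0.35},{"slide":[0.24,-0.188,-0.1],"spin":0.39}]' 1 20
python3 -c "
from h import *
s=state();print(R.from_quat(s['orientation']).as_matrix().round(3)); print(totool(np.array([.628,.185,.3])-s['tool_pos']))"
```

```text
t: 0.95
tool_pos: [0.3682, -0.2666, 0.2996]
orientation: [1.0, -0.002, -0.0, -0.001]
ft_force: [0.9, 0.4, -0.8]
finger_gap: 0.0336
[[ 1.    -0.004 -0.   ]
 [-0.004 -1.     0.001]
 [-0.    -0.001 -1.   ]]
[ 2.58133939e-01 -4.52528912e-01  1.72686404e-04]
```

Tool axes now match world (x, −y, −z).

```bash
python3 -m creep '[{"slide":[0.015,-0.04,0]},{"slide":[0.035,-0.08,0]},{"slide":[0.06,-0.12,0]},{"slide":[0.085,-0.16,0]},{"slide":[0.11,-0.2,0]},{"slide":[0.135,-0.24,0]},{"slide":[0.155,-0.27,0]},{"slide":[0.17,-0.3,0]}]'
python3 -m creep '[{"slide":[0.025,-0.04,0]},{"slide":[0.045,-0.08,0]},{"slide":[0.065,-0.12,0]},{"slide":[0.08,-0.14,0]},{"slide":[0.088,-0.153,0]},{"slide":[0.088,-0.153,0]},{"slide":[0.088,-0.153,0]}]'
python3 -c "
from h import *
snap('wrist','w1');snap('side','s1');s=state();print(totool(np.array([.628,.185,.172])-s['tool_pos']))
a=load('w1')['image'];b=load('s1')['image'];cv2.imwrite('pics/v1.png',cv2.resize(np.hstack([a,b]),(800,300))[:,:,::-1])"
```

```text
[ 0.26070749 -0.44581772  0.13016136]$[0]: bad value
$[0]: bad value
```

View pics/v1.png

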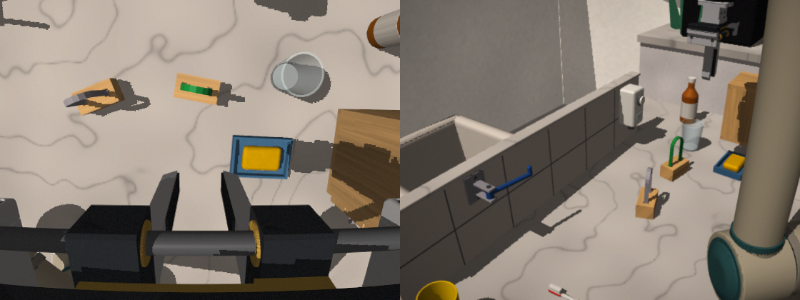

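The picture shows the gripper still at its halfway point: both moves were refused because "spin" is required. Both cleaners are upright and untouched.

```bash
python3 -m creep '[{"slide":[0.015,-0.04,0],"spin":0},{"slide":[0.035,-0.08,0],"spin":0},{"slide":[0.06,-0.12,0],"spin":0},{"slide":[0.085,-0.16,0],"spin":0},{"slide":[0.11,-0.2,0],"spin":0},{"slide":[0.135,-0.24,0],"spin":0},{"slide":[0.155,-0.27,0],"spin":0},{"slide":[0.17,-0.3,0],"spin":0}]'
python3 -m creep '[{"slide":[0.025,-0.04,0],"spin":0},{"slide":[0.045,-0.08,0],"spin":0},{"slide":[0.065,-0.12,0],"spin":0},{"slide":[0.08,-0.14,0],"spin":0},{"slide":[0.091,-0.15,0],"spin":0},{"slide":[0.091,-0.15,0],"spin":0},{"slide":[0.091,-0.15,0],"spin":0}]'
python3 -c "
from h import *
snap('wrist','w2');snap('side','s2');s=state();print(s['tool_pos'],s['finger_gap'],totool(np.array([.628,.185,.172])-s['tool_pos']))
a=load('w2')['image'];b=load('s2')['image'][100:310,50:330];cv2.imwrite('pics/v2.png',np.hstack([cv2.resize(a,(400,300)),cv2.resize(b,(400,300))])[:,:,::-1])"
```

```text
t: 1.85
tool_pos: [0.5392, 0.0389, 0.3008]
orientation: [1.0, 0.003, 0.0, -0.002]
ft_force: [-0.6, 0.3, -0.1]
finger_gap: 0.0004
t: 2.55
tool_pos: [0.629, 0.1885, 0.3007]
orientation: [1.0, 0.003, -0.0, -0.001]
ft_force: [-0.4, 0.4, 0.8]
finger_gap: 0.0004
[0.62871386 0.18815795 0.30150622] 0.0004731374604338112 [-0.00078707  0.00352621  0.12949629]
```

View pics/v2.png

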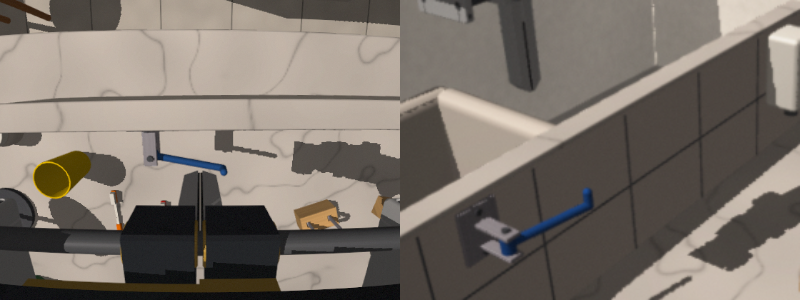

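The shut fingers are over the gap: in the wrist view the arm runs from (150,158) to (223,170), with the fingers beside its outer half. I'll lower them between the bar and the wall.

```bash
python3 -m creep '[{"slide":[0,0.003,0.03],"spin":0},{"slide":[0,0.003,0.06],"spin":0},{"slide":[0,0.003,0.08],"spin":0},{"slide":[0,0.003,0.09],"spin":0},{"slide":[0,0.003,0.1],"spin":0},{"slide":[0,0.003,0.105],"spin":0}]'
python3 -m creep '[{"slide":[0,0,0.01],"spin":0},{"slide":[0,0,0.02],"spin":0},{"slide":[0,0,0.025],"spin":0},{"slide":[0,0,0.025],"spin":0}]'
```

```text
t: 3.25
tool_pos: [0.6288, 0.185, 0.1965]
orientation: [1.0, 0.003, 0.0, -0.001]
ft_force: [0.7, 0.8, 0.1]
finger_gap: 0.0007
t: 3.65
tool_pos: [0.6283, 0.185, 0.1705]
orientation: [1.0, 0.003, -0.0, -0.001]
ft_force: [-0.1, -0.5, -0.2]
finger_gap: 0.0005
```

```bash
python3 -m creep '[{"slide":[-0.014,0.002,0],"spin":0},{"slide":[-0.028,0.003,0],"spin":0},{"slide":[-0.042,0,0],"spin":0},{"slide":[-0.055,-0.006,0],"spin":0},{"slide":[-0.066,-0.015,0],"spin":0},{"slide":[-0.0755,-0.025,0],"spin":0},{"slide":[-0.081,-0.033,0],"spin":0},{"slide":[-0.084,-0.04,0],"spin":0}]'
python3 -m creep '[{"slide":[-0.002,-0.004,0],"spin":0},{"slide":[-0.003,-0.007,0],"spin":0},{"slide":[-0.003,-0.008,0],"spin":0}]'
```

```text
t: 4.45
tool_pos: [0.5436, 0.2258, 0.1708]
orientation: [1.0, 0.003, -0.0, -0.001]
ft_force: [0.9, -0.2, 0.3]
finger_gap: 0.0003
t: 4.75
tool_pos: [0.5407, 0.2341, 0.1708]
orientation: [1.0, 0.003, -0.0, -0.001]
ft_force: [-0.0, 0.3, -0.2]
finger_gap: 0.0004
```

No stop force yet, so I'll push on in small steps.

```bash
for i in 1; do python3 -m creep '[{"slide":[0,-0.003,0],"spin":0},{"slide":[0,-0.003,0],"spin":0}]'; done
python3 -m creep '[{"slide":[0,-0.002,0],"spin":0},{"slide":[0,-0.002,0],"spin":0}]'
python3 -c "
from h import *
snap('side','s3');snap('top','t3');snap('wrist','w3')
a=load('s3')['image'][190:310,60:220];b=load('t3')['image'][120:240,80:240];cv2.imwrite('pics/v3.png',np.hstack([cv2.resize(a,(400,300)),cv2.resize(b,(400,300))])[:,:,::-1])"
```

```text
t: 4.95
tool_pos: [0.541, 0.2373, 0.1706]
orientation: [1.0, 0.003, -0.0, -0.001]
ft_force: [0.1, -0.5, 0.2]
finger_gap: 0.0002
t: 5.15
tool_pos: [0.5411, 0.2393, 0.1706]
orientation: [1.0, 0.003, -0.0, -0.001]
ft_force: [-0.2, -0.7, -0.5]
finger_gap: 0.0003
```

View pics/v3.png

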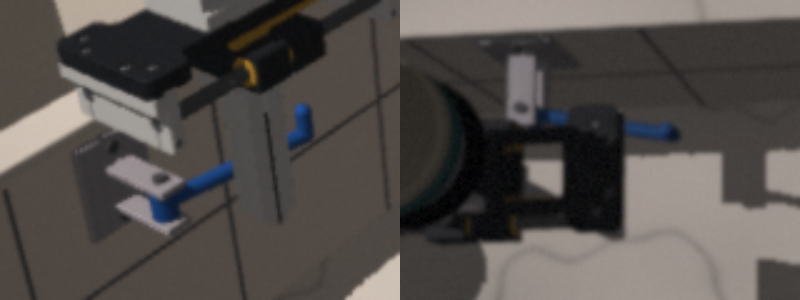

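The bar still lies at its starting angle and the fingers are on the robot side of it. I'll check my geometry against projections of the known TCP.

```bash
python3 - <<'E'
from h import *
s,t,w=load('s3'),load('t3'),load('w2'); p=state()['tool_pos'];print(p)
H=np.array([.609,.252,.166]);tip=np.array([.592,.1525,.187]);pin=np.array([.609,.252,.186])
for n,c in(('s',s),('t',t),('w2',w)):
    for m,q in(('tcp',p),('ftip',p-[0,0,.022]),('pin',pin),('tip',tip)): print(n,m,proj(c,q).round(1))
for n,f in(('s',s),('t',t)):
    h=cv2.cvtColor(f['image'],cv2.COLOR_RGB2HSV);k=cv2.inRange(h,(105,140,40),(125,255,255));N,_,st,ce=cv2.connectedComponentsWithStats(k)
    print(n,[st[i] for i in range(1,N) if st[i,4]>25])
E
```

```text
[0.54098726 0.23913884 0.17061674]
s tcp [166.9 281.6]
s ftip [168.7 294.3]
s pin [124.7 260.8]
s tip [181.9 232.8]
t tcp [138.7 205.6]
t ftip [143.3 207.6]
t pin [128.7 163.5]
t tip [188.5 171.6]
w2 tcp [231.7 281.9]
w2 ftip [234.5 272.6]
w2 pin [213.3 223.7]
w2 tip [318.9 241.9]
s [array([175, 232,  10,  17, 103], dtype=int32), array([120, 255,  33,  24, 224], dtype=int32)]
t [array([135, 164,  12,   6,  47], dtype=int32), array([170, 169,  20,   7,  80], dtype=int32), array([114, 315,  11,  56, 279], dtype=int32)]
```

```bash
python3 - <<'E'
from h import *
s=load('s3')
for m,q in(('high',(.6288,.188,.301-.022)),('low',(.6283,.185,.1485)),('now',(.541,.239,.1485))): print(m,proj(s,q).round(1))
c=snap('side','s4');d=snap('top','t4');snap('wrist','w4')
print('diff',np.abs(c['image'].astype(int)-s['image']).mean())
cv2.imwrite('pics/v4.png',np.hstack([cv2.resize(c['image'][150:330,60:300],(400,300)),cv2.resize(load('w4')['image'],(400,300))])[:,:,::-1])
E
```

```text
high [139.6 180.9]
low [152.8 256.3]
now [168.8 294.3]
diff 1.0605683106575963
```

View pics/v4.png

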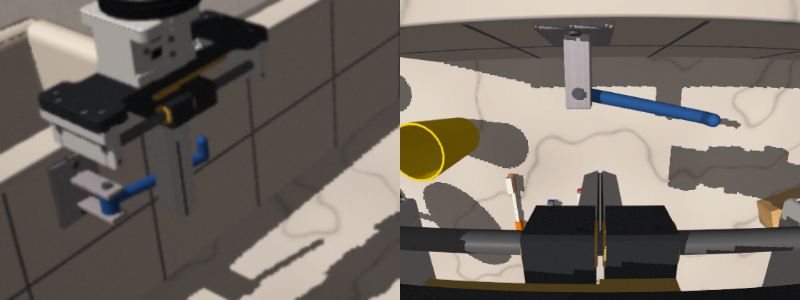

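The fingertip sits at about (171,279), where I predicted (169,294). That puts it about 25 mm higher than expected, so the fingers passed over the bar. I'll check `nose_length` and triangulate the tip.

```bash
python3 - <<'E'
import cell
print([n for n in dir(cell) if n[0]!='_'], getattr(cell,'nose_length',None))
from h import *
s,w=load('s4'),load('w4');p=np.array(state()['tool_pos'])
print('w pred',proj(w,p-[0,0,.022]),proj(w,p+[0,0,.004]))
T=w['world_to_cam'];print(-T[:3,:3].T@T[:3,3]-p)
print(tri(ray(s,171,279),ray(w,281,241)))
for z in(.148,.17,.175,.18): print(z,onplane(s,171,279,z),onplane(w,281,241,z))
E
```

```text
['IKError', 'camera', 'hand_in', 'nose_length', 'state'] 0.022
w pred [281.18754684 237.66355501] [281.20252562 252.96040438]
[0.07408012 0.00057818 0.18373525]
(array([0.54339043, 0.23530208, 0.16937343]), np.float64(0.00978911073976279))
0.148 [0.56415824 0.21085265 0.148     ] [0.5384102  0.23928976 0.148     ]
0.17 [0.54115747 0.23095134 0.17      ] [0.54657923 0.23934018 0.17      ]
0.175 [0.53593003 0.23551922 0.175     ] [0.54843583 0.23935164 0.175     ]
0.18 [0.53070258 0.2400871  0.18      ] [0.55029243 0.23936309 0.18      ]
```

```bash
python3 - <<'E'
from h import *
s,t,w=load('s4'),load('t4'),load('w4')
pin=np.array([.609,.252,.186]);tip=np.array([.592,.1525,.187])
print(proj(w,pin),'seen (249,131)',proj(w,tip),'seen (440,168)')
def comp(c):
    h=cv2.cvtColor(c['image'],cv2.COLOR_RGB2HSV);k=cv2.inRange(h,(105,140,40),(125,255,255));N,_,st,ce=cv2.connectedComponentsWithStats(k)
    return [st[i] for i in range(1,N) if st[i,4]>25]
print(comp(w))
print(tri(ray(s,181.4,232.6),ray(w,440,168)),tri(ray(t,188.3,171.7),ray(w,440,168)))
# block in w0/w1 vs top
for f in('w0','w1','w2','w4'):
    c=load(f);h=cv2.cvtColor(c['image'],cv2.COLOR_RGB2HSV);k=cv2.inRange(h,(8,90,60),(22,255,255));N,_,st,ce=cv2.connectedComponentsWithStats(k)
    print(f,[(onplane(c,*ce[i],.03).round(3)) for i in range(1,N) if 200<st[i,4]<8000], c['world_to_cam'][:3,3])
print([onplane(t,*q,.03) for q in((324.5,271.7),(420.7,263.2))])
cv2.imwrite('pics/v5.png',np.hstack([cv2.resize(t['image'][60:300,40:360],(400,300)),cv2.resize(s['image'],(400,300))])[:,:,::-1])
E
```

```text
[256.17609483 132.92246922] seen (249,131) [451.36831831 169.49817945] seen (440,168)
[array([ 268,  125,  181,   52, 3082], dtype=int32)]
(array([0.59171932, 0.15657741, 0.18783064]), np.float64(0.004753254106644409)) (array([0.59258409, 0.15492008, 0.18035761]), np.float64(0.0018301473103178505))
w0 [array([ 0.298, -0.397,  0.03 ]), array([ 0.141, -0.841,  0.03 ]), array([-0.056, -0.361,  0.03 ]), array([ 0.026, -0.806,  0.03 ])] [-0.57301281 -0.02675306  0.39080662]
w1 [array([ 0.54 , -0.582,  0.03 ]), array([ 0.438, -0.26 ,  0.03 ]), array([ 0.426, -0.078,  0.03 ]), array([ 0.303, -0.386,  0.03 ]), array([ 0.104, -0.14 ,  0.03 ]), array([ 0.106, -0.388,  0.03 ]), array([-0.015, -0.31 ,  0.03 ])] [-0.26356153  0.30371402  0.58179752]
w2 [array([ 0.456, -0.206,  0.03 ]), array([ 0.435, -0.064,  0.03 ]), array([0.36 , 0.198, 0.03 ]), array([0.357, 0.179, 0.03 ]), array([0.244, 0.264, 0.03 ])] [0.186477   0.5556479  0.64914983]
w4 [array([ 0.437, -0.035,  0.03 ]), array([0.373, 0.246, 0.03 ]), array([0.372, 0.233, 0.03 ]), array([0.287, 0.294, 0.03 ])] [0.23742022 0.50451715 0.50047239]
[array([ 0.42602044, -0.0718202 ,  0.03      ]), array([ 0.43740627, -0.25486345,  0.03      ])]
```

View pics/v5.png

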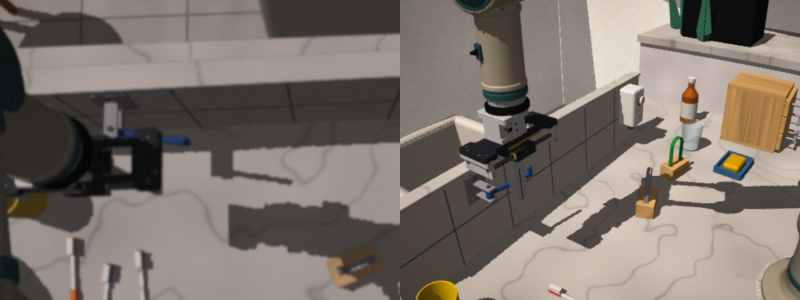

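Fingertip triangulation gives z ≈ 0.175 at the right x and y. The tips really are about 25 mm higher than stated, and the bar (top about 0.171) was never touched. I'll go back behind the bar and lower further, watching the force.

```bash
python3 -m creep '[{"slide":[0,0.01,-0.02],"spin":0},{"slide":[0.02,0.02,-0.05],"spin":0},{"slide":[0.05,0.04,-0.06],"spin":0},{"slide":[0.08,0.054,-0.06],"spin":0},{"slide":[0.087,0.054,-0.05],"spin":0},{"slide":[0.087,0.054,-0.03],"spin":0},{"slide":[0.087,0.054,-0.01],"spin":0},{"slide":[0.087,0.054,-0.0],"spin":0}]'
python3 -m creep '[{"slide":[0,0,0.007],"spin":0},{"slide":[0,0,0.014],"spin":0},{"slide":[0,0,0.02],"spin":0},{"slide":[0,0,0.02],"spin":0}]'
python3 -c "
from h import *
s=snap('side','s5')
cv2.imwrite('pics/v6.png',cv2.resize(s['image'][170:320,60:260],(600,450))[:,:,::-1])"
```

```text
t: 6.25
tool_pos: [0.6261, 0.1859, 0.1676]
orientation: [1.0, 0.003, -0.003, -0.001]
ft_force: [-0.5, 0.4, -0.3]
finger_gap: 0.0004
t: 6.65
tool_pos: [0.6255, 0.186, 0.1471]
orientation: [1.0, 0.003, -0.003, -0.001]
ft_force: [0.2, 1.2, 0.7]
finger_gap: 0.0007
```

View pics/v6.png

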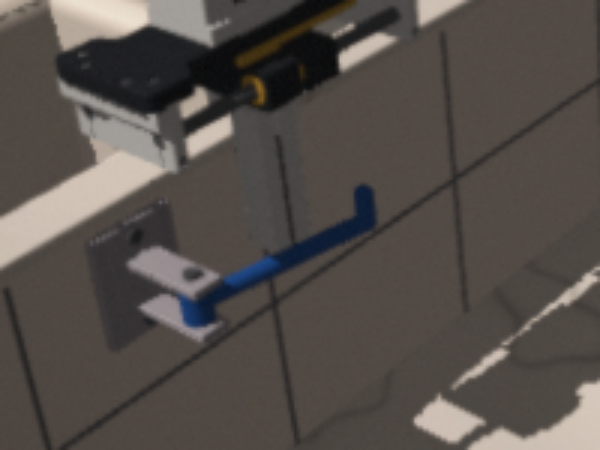

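The fingers are now behind the bar, with the bar passing in front of them at about (270,265). Repeating the arc.

```bash
python3 -m creep '[{"slide":[-0.012,0.003,0],"spin":0},{"slide":[-0.026,0.004,0],"spin":0},{"slide":[-0.039,0.001,0],"spin":0},{"slide":[-0.052,-0.005,0],"spin":0},{"slide":[-0.063,-0.014,0],"spin":0},{"slide":[-0.0725,-0.024,0],"spin":0},{"slide":[-0.078,-0.032,0],"spin":0},{"slide":[-0.081,-0.038,0],"spin":0}]'
python3 -m creep '[{"slide":[-0.002,-0.004,0],"spin":0},{"slide":[-0.003,-0.008,0],"spin":0},{"slide":[-0.003,-0.008,0],"spin":0}]'
cat > bar.py <<'E'
from h import *
import sys
t=snap('top',sys.argv[1]);s=snap('side',sys.argv[1]+'s')
for n,c in(('t',t),('s',s)):
    h=cv2.cvtColor(c['image'],cv2.COLOR_RGB2HSV);k=cv2.inRange(h,(105,140,30),(125,255,255))
    if n=='t': k[260:]=0
    k[:,:100]=0
    N,_,st,ce=cv2.connectedComponentsWithStats(k); print(n,[st[i] for i in range(1,N) if st[i,4]>15])
for q in(.17,1.2,1.4,1.57): print(q,[proj(c,[.609-.1*np.sin(q),.252-.1*np.cos(q),.187]).round(1) for c in(t,s)])
E
python3 bar.py b1
```

```text
t: 7.5
tool_pos: [0.5439, 0.2246, 0.1483]
orientation: [1.0, 0.004, -0.003, -0.001]
ft_force: [1.6, -1.2, 1.0]
finger_gap: 0.0004
t: 7.8
tool_pos: [0.5407, 0.2332, 0.1481]
orientation: [1.0, 0.004, -0.003, -0.001]
ft_force: [0.8, 0.3, -0.3]
finger_gap: 0.0007
t [array([128, 218,   7,   7,  29], dtype=int32)]
s [array([120, 268,  62,  29, 493], dtype=int32)]
0.17 [array([188. , 171.5]), array([181.5, 233.1])]
1.2 [array([149.2, 219.1]), array([190.9, 269.7])]
1.4 [array([137.2, 222.7]), array([184., 278.])]
1.57 [array([126.8, 223.9]), array([176. , 284.8])]
```

It swings now, to about 1.45 rad. I'll push on to the stop in small steps.

```bash
python3 -m creep '[{"slide":[0,-0.003,0],"spin":0},{"slide":[0,-0.004,0],"spin":0},{"slide":[0,-0.004,0],"spin":0}]'
python3 -m creep '[{"slide":[0,-0.002,0],"spin":0},{"slide":[0,-0.003,0],"spin":0},{"slide":[0,-0.003,0],"spin":0}]'
python3 bar.py b2
```

```text
t: 8.2
tool_pos: [0.5406, 0.2366, 0.1479]
orientation: [1.0, 0.004, -0.003, -0.001]
ft_force: [-0.1, -0.6, 0.4]
finger_gap: 0.0003
t: 8.5
tool_pos: [0.5405, 0.2371, 0.1479]
orientation: [1.0, 0.004, -0.004, 0.001]
ft_force: [0.1, -6.0, 2.2]
finger_gap: 0.0008
t [array([126, 219,   6,   6,  24], dtype=int32)]
s [array([120, 268,  60,  30, 475], dtype=int32)]
0.17 [array([188. , 171.5]), array([181.5, 233.1])]
1.2 [array([149.2, 219.1]), array([190.9, 269.7])]
1.4 [array([137.2, 222.7]), array([184., 278.])]
1.57 [array([126.8, 223.9]), array([176. , 284.8])]
```

Stop reached: 6 N of resistance. I'll press a touch more, back off, lift clear, and head to the steel cleaner while opening.

```bash
python3 -m creep '[{"slide":[0,-0.002,0],"spin":0},{"slide":[0,-0.002,0],"spin":0}]'
python3 -m creep '[{"slide":[0,0.01,0],"spin":0},{"slide":[0,0.025,0],"spin":0},{"slide":[0,0.04,-0.02],"spin":0},{"slide":[-0.01,0.06,-0.06],"spin":0},{"slide":[-0.02,0.09,-0.1],"spin":0},{"slide":[-0.04,0.13,-0.13],"spin":0},{"slide":[-0.06,0.17,-0.13],"spin":0},{"slide":[-0.08,0.21,-0.13],"spin":0}]'
python3 -m creep '[{"slide":[0,0,0],"spin":0}]' 0
python3 bar.py b3
python3 -c "
from h import *
s=state();R0=R.from_quat(s['orientation']).as_matrix();print(R0.round(3));print(totool(np.array([.425,-.072,.28])-s['tool_pos']))"
```

```text
t: 8.8
tool_pos: [0.5405, 0.237, 0.148]
orientation: [1.0, 0.004, -0.004, 0.003]
ft_force: [0.0, -5.4, 1.6]
finger_gap: 0.0004
t: 9.6
tool_pos: [0.4628, 0.0253, 0.2815]
orientation: [1.0, 0.004, -0.002, 0.003]
ft_force: [-0.1, -0.6, -0.3]
finger_gap: 0.0003
t: 9.7
tool_pos: [0.4605, 0.0212, 0.2822]
orientation: [1.0, 0.001, -0.002, 0.004]
ft_force: [0.5, 0.6, 0.2]
finger_gap: 0.0051
t []
s [array([120, 268,  60,  31, 506], dtype=int32)]
0.17 [array([188. , 171.5]), array([181.5, 233.1])]
1.2 [array([149.2, 219.1]), array([190.9, 269.7])]
1.4 [array([137.2, 222.7]), array([184., 278.])]
1.57 [array([126.8, 223.9]), array([176. , 284.8])]
[[ 1.     0.005 -0.002]
 [ 0.005 -1.    -0.006]
 [-0.002  0.006 -1.   ]]
[-0.03816038  0.09617471  0.00273619]
```

```bash
python3 -m creep '[{"slide":[-0.005,0.02,0],"spin":-0.06},{"slide":[-0.012,0.04,0],"spin":-0.12},{"slide":[-0.02,0.06,0],"spin":-0.18},{"slide":[-0.03,0.08,0],"spin":-0.24},{"slide":[-0.038,0.096,0],"spin":-0.31},{"slide":[-0.038,0.096,0],"spin":-0.31},{"slide":[-0.038,0.096,0],"spin":-0.31}]'
python3 - <<'E'
from h import *
w=snap('wrist','w6');t=snap('top','t6');s=snap('side','s6')
cv2.imwrite('pics/v7.png',np.hstack([cv2.resize(w['image'],(500,375)),cv2.resize(s['image'][180:405,70:250],(300,375))])[:,:,::-1])
p=state();print(R.from_quat(p['orientation']).as_matrix().round(3))
print([proj(w,(.425+a*.309,-.072-a*.951,z)).round(0) for a in(-.025,.025) for z in(.038,.095)],proj(w,(.425,-.072,.12)))
E
```

```text
t: 10.5
tool_pos: [0.426, -0.0709, 0.2825]
orientation: [0.988, 0.156, -0.001, 0.002]
ft_force: [-1.0, 0.6, -0.3]
finger_gap: 0.0691
[[ 0.951  0.311 -0.001]
 [ 0.311 -0.95  -0.005]
 [-0.003  0.005 -1.   ]]
[array([261., 180.]), array([259., 189.]), array([300., 180.]), array([303., 189.])] [280.96912209 193.61335724]
```

View pics/v7.png

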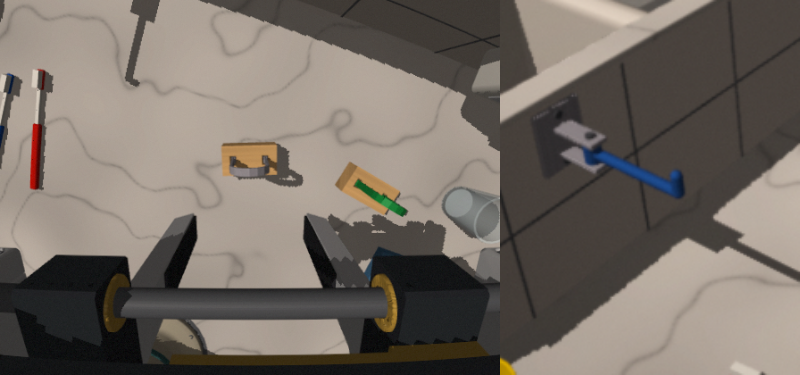

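The wrist view shows the steel bow at (250,172), which is where I predicted it, lined up between the jaws. The green one is well clear and the hook stands out square. Lowering with the real finger length allowed for.

```bash
python3 -m creep '[{"slide":[0,0,0.04],"spin":0},{"slide":[0,0,0.08],"spin":0},{"slide":[0,0,0.11],"spin":0},{"slide":[0,0,0.13],"spin":0},{"slide":[0,0,0.145],"spin":0},{"slide":[0,0,0.15],"spin":0},{"slide":[0,0,0.15],"spin":0}]'
python3 -m creep '[{"slide":[0,0,0.015],"spin":0},{"slide":[0,0,0.03],"spin":0},{"slide":[0,0,0.045],"spin":0},{"slide":[0,0,0.055],"spin":0},{"slide":[0,0,0.058],"spin":0},{"slide":[0,0,0.058],"spin":0}]'
python3 - <<'E'
from h import *
w=snap('wrist','w7');s=snap('side','s7')
cv2.imwrite('pics/v8.png',np.hstack([cv2.resize(w['image'],(400,300)),cv2.resize(s['image'][170:320,250:450],(400,300))])[:,:,::-1])
print(state()['tool_pos'])
E
```

```text
t: 11.35
tool_pos: [0.4255, -0.071, 0.1322]
orientation: [0.988, 0.158, -0.002, 0.002]
ft_force: [-0.4, -0.7, 0.6]
finger_gap: 0.0939
t: 11.95
tool_pos: [0.4258, -0.0713, 0.0744]
orientation: [0.987, 0.158, -0.001, 0.002]
ft_force: [0.3, 0.2, 0.5]
finger_gap: 0.0944
[ 0.42611601 -0.0714312   0.07485163]
```

View pics/v8.png

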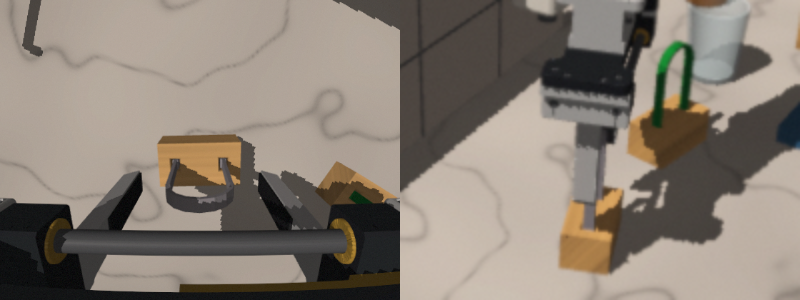

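The fingers straddle both legs, centred, with the tips just above the block. Closing and lifting.

```bash
python3 -m creep '[{"slide":[0,0,0],"spin":0},{"slide":[0,0,0],"spin":0},{"slide":[0,0,0],"spin":0},{"slide":[0,0,0],"spin":0},{"slide":[0,0,0],"spin":0},{"slide":[0,0,0],"spin":0},{"slide":[0,0,0],"spin":0},{"slide":[0,0,0],"spin":0}]' 1 25
python3 -m creep '[{"slide":[0,0,-0.01],"spin":0},{"slide":[0,0,-0.025],"spin":0},{"slide":[0,0,-0.045],"spin":0},{"slide":[0,0,-0.07],"spin":0},{"slide":[0,0,-0.1],"spin":0},{"slide":[0,0,-0.12],"spin":0},{"slide":[0,0,-0.12],"spin":0}]'
python3 -c "
from h import *
s=state();print(R.from_quat(s['orientation']).as_matrix().round(3),s['finger_gap'],s['tool_pos'])
d=np.array([.45,.253,.195])-s['tool_pos'];print(d,totool(d))"
```

```text
t: 12.85
tool_pos: [0.4261, -0.0714, 0.0748]
orientation: [0.987, 0.158, -0.001, 0.002]
ft_force: [0.2, 0.4, -0.4]
finger_gap: 0.0496
t: 13.55
tool_pos: [0.4283, -0.0714, 0.198]
orientation: [0.987, 0.158, 0.002, 0.004]
ft_force: [-0.2, 0.3, -0.7]
finger_gap: 0.0494
[[ 0.95   0.311  0.005]
 [ 0.311 -0.95  -0.007]
 [ 0.003  0.009 -1.   ]] 0.04938337972385369 [ 0.42832413 -0.07144004  0.19801714]
[ 0.02167587  0.32444004 -0.00301714] [ 0.12159813 -0.30158508  0.00078584]
```

```bash
python3 -m creep '[{"slide":[0.01,-0.035,0],"spin":0.04},{"slide":[0.025,-0.075,0],"spin":0.08},{"slide":[0.04,-0.115,0],"spin":0.12},{"slide":[0.055,-0.155,0],"spin":0.16},{"slide":[0.07,-0.195,0],"spin":0.2},{"slide":[0.087,-0.232,0],"spin":0.24},{"slide":[0.102,-0.265,0],"spin":0.28},{"slide":[0.115,-0.29,0],"spin":0.316}]'
python3 -m creep '[{"slide":[0.002,-0.006,0],"spin":0},{"slide":[0.003,-0.011,0],"spin":0},{"slide":[0.003,-0.011,0],"spin":0},{"slide":[0.003,-0.011,0],"spin":0}]'
python3 - <<'E'
from h import *
w=snap('wrist','w8');s=snap('side','s8')
p=state();print(R.from_quat(p['orientation']).as_matrix().round(3),p['finger_gap'],p['tool_pos'])
for c in (w,s):
    h=cv2.cvtColor(c['image'],cv2.COLOR_RGB2HSV);k=cv2.inRange(h,(105,140,30),(125,255,255));k[300:]=0
    N,_,st,ce=cv2.connectedComponentsWithStats(k);print([(st[i],ce[i].round(1)) for i in range(1,N) if st[i,4]>60])
    if c is w:
        i=1+np.argmax(st[1:,4]);y,x=np.where(_==i)
        for r in range(y.min(),y.max()+1,6): print(r,x[y==r].mean(), onplane(w,x[y==r].mean(),r,.171).round(4))
E
```

```text
t: 14.35
tool_pos: [0.4463, 0.2419, 0.1946]
orientation: [1.0, 0.0, 0.002, 0.004]
ft_force: [0.1, 0.3, -1.0]
finger_gap: 0.0497
t: 14.75
tool_pos: [0.4491, 0.2517, 0.1943]
orientation: [1.0, -0.0, 0.001, 0.004]
ft_force: [-0.1, 0.1, -0.6]
finger_gap: 0.0497
[[ 1.    -0.001  0.003]
 [-0.001 -1.    -0.008]
 [ 0.003  0.008 -1.   ]] 0.049618214154098984 [0.44924892 0.25175393 0.19462453]
[(array([ 266,    0,   18,  152, 2327], dtype=int32), array([274.9,  73.5]))]
0 273.5 [0.5901 0.2558 0.171 ]
6 273.5 [0.5869 0.2559 0.171 ]
12 273.5 [0.5837 0.2559 0.171 ]
18 273.5 [0.5805 0.2559 0.171 ]
24 273.5 [0.5773 0.2559 0.171 ]
30 274.5 [0.574  0.2553 0.171 ]
36 274.5 [0.5708 0.2553 0.171 ]
42 274.5 [0.5675 0.2553 0.171 ]
48 274.5 [0.5642 0.2554 0.171 ]
54 274.5 [0.5609 0.2554 0.171 ]
60 275.0 [0.5576 0.2551 0.171 ]
66 275.0 [0.5543 0.2551 0.171 ]
72 275.0 [0.551  0.2551 0.171 ]
78 275.0 [0.5476 0.2551 0.171 ]
84 275.0 [0.5442 0.2551 0.171 ]
90 275.0 [0.5408 0.2551 0.171 ]
96 275.0 [0.5374 0.2552 0.171 ]
102 275.0 [0.5339 0.2552 0.171 ]
108 275.5 [0.5305 0.2549 0.171 ]
114 276.0 [0.527  0.2546 0.171 ]
120 276.0 [0.5235 0.2546 0.171 ]
126 276.0 [0.5199 0.2546 0.171 ]
132 276.0 [0.5164 0.2546 0.171 ]
138 275.57142857142856 [0.5128 0.2549 0.171 ]
144 276.0 [0.5092 0.2547 0.171 ]
150 276.0 [0.5055 0.2547 0.171 ]
[(array([120, 268,  60,  31, 503], dtype=int32), array([152.2, 282.9]))]
```

The wrist view puts the bar at y = 0.255 and parallel to x within a degree, so it is square. Moving the bow over the tip, then lowering.

```bash
python3 -m creep '[{"slide":[0,-0.003,0],"spin":0},{"slide":[0.015,-0.003,0],"spin":0},{"slide":[0.035,-0.003,0],"spin":0},{"slide":[0.06,-0.003,0],"spin":0},{"slide":[0.085,-0.003,0],"spin":0},{"slide":[0.1,-0.003,0],"spin":0},{"slide":[0.105,-0.003,0],"spin":0},{"slide":[0.105,-0.003,0],"spin":0}]'
python3 -m creep '[{"slide":[0,0,0.01],"spin":0},{"slide":[0,0,0.02],"spin":0},{"slide":[0,0,0.035],"spin":0},{"slide":[0,0,0.048],"spin":0},{"slide":[0,0,0.055],"spin":0},{"slide":[0,0,0.057],"spin":0},{"slide":[0,0,0.057],"spin":0}]'
```

```text
t: 15.65
tool_pos: [0.5552, 0.2543, 0.1945]
orientation: [1.0, -0.001, 0.002, 0.004]
ft_force: [-0.5, 0.7, -0.6]
finger_gap: 0.0495
t: 16.35
tool_pos: [0.5552, 0.2539, 0.1372]
orientation: [1.0, -0.001, 0.001, 0.004]
ft_force: [0.2, 0.7, -0.2]
finger_gap: 0.0498
```

```bash
python3 -m creep '[{"slide":[0,0,0.003],"spin":0},{"slide":[0,0,0.005],"spin":0},{"slide":[0,0,0.005],"spin":0}]'
python3 -m creep '[{"slide":[0,0,0.002],"spin":0},{"slide":[0,0,0.003],"spin":0},{"slide":[0,0,0.003],"spin":0}]'
python3 -m creep '[{"slide":[0,0,0.001],"spin":0},{"slide":[0,0,0.002],"spin":0},{"slide":[0,0,0.002],"spin":0}]'
```

```text
t: 16.65
tool_pos: [0.5552, 0.2538, 0.1322]
orientation: [1.0, -0.001, 0.001, 0.004]
ft_force: [0.6, 0.2, -0.4]
finger_gap: 0.0498
t: 16.95
tool_pos: [0.5556, 0.2539, 0.1302]
orientation: [1.0, -0.001, 0.002, 0.004]
ft_force: [-0.8, -0.9, 3.8]
finger_gap: 0.05
t: 17.25
tool_pos: [0.5559, 0.254, 0.13]
orientation: [1.0, -0.001, 0.003, 0.004]
ft_force: [-2.4, -0.9, 9.5]
finger_gap: 0.0494
```

The bow rests on the bar at the expected height (TCP 0.130 against 0.129). I'll ease off and open, then check by colour before retreating.

```bash
python3 -m creep '[{"slide":[0,0,-0.0005],"spin":0},{"slide":[0,0,-0.0005],"spin":0}]'
python3 -m creep '[{"slide":[0,0,0],"spin":0},{"slide":[0,0,0],"spin":0},{"slide":[0,0,0],"spin":0},{"slide":[0,0,0],"spin":0},{"slide":[0,0,0],"spin":0},{"slide":[0,0,0],"spin":0},{"slide":[0,0,0],"spin":0},{"slide":[0,0,0],"spin":0}]' 0
python3 -m creep '[{"slide":[0,0,-0.01],"spin":0},{"slide":[0,0,-0.03],"spin":0},{"slide":[0,0,-0.06],"spin":0},{"slide":[0,0,-0.1],"spin":0},{"slide":[-0.03,0.02,-0.13],"spin":0},{"slide":[-0.07,0.05,-0.15],"spin":0},{"slide":[-0.11,0.08,-0.15],"spin":0},{"slide":[-0.15,0.11,-0.15],"spin":0}]'
python3 -m creep '[{"slide":[-0.02,0.04,0],"spin":0},{"slide":[-0.04,0.08,0],"spin":0},{"slide":[-0.05,0.12,0],"spin":0},{"slide":[-0.05,0.15,0],"spin":0},{"slide":[-0.05,0.15,0],"spin":0}]'
python3 - <<'E'
from h import *
t=snap('top','t9');s=snap('side','s9')
cv2.imwrite('pics/v9.png',np.hstack([cv2.resize(s['image'][200:380,70:310],(400,300)),cv2.resize(t['image'][120:300,80:320],(400,300))])[:,:,::-1])
E
```

```text
t: 17.45
tool_pos: [0.556, 0.254, 0.1305]
orientation: [1.0, -0.001, 0.003, 0.004]
ft_force: [0.9, 0.5, -0.6]
finger_gap: 0.0495
t: 18.25
tool_pos: [0.556, 0.254, 0.1305]
orientation: [1.0, -0.001, 0.003, 0.004]
ft_force: [-0.3, 0.4, -0.6]
finger_gap: 0.094
t: 19.05
tool_pos: [0.4069, 0.1467, 0.282]
orientation: [1.0, -0.0, 0.005, 0.004]
ft_force: [0.1, -0.9, 0.5]
finger_gap: 0.0938
t: 19.55
tool_pos: [0.3566, -0.0062, 0.2837]
orientation: [1.0, -0.003, 0.006, 0.005]
ft_force: [1.1, 0.4, -0.7]
finger_gap: 0.0937
```

View pics/v9.png

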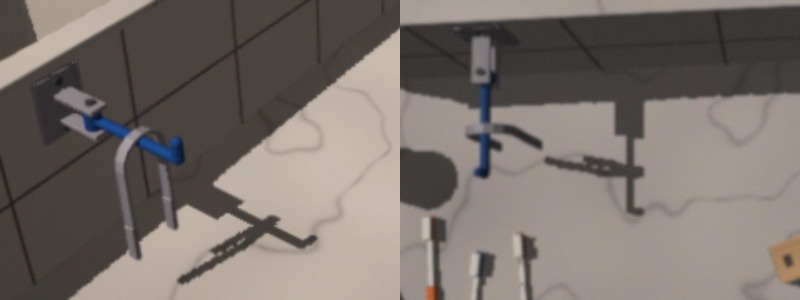

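The side view shows the cleaner hanging on the blue bar inside the upturned tip, legs down. I'll check the bar's angle and that everything is still, numerically.

```bash
python3 -m creep '[{"slide":[0,0,0],"spin":0},{"slide":[0,0,0],"spin":0},{"slide":[0,0,0],"spin":0},{"slide":[0,0,0],"spin":0},{"slide":[0,0,0],"spin":0}]'
python3 - <<'E'
from h import *
t=snap('top','t10');s=snap('side','s10')
print([np.abs(load(a)['image'][y0:y1,x0:x1].astype(int)-c['image'][y0:y1,x0:x1]).max(2).mean().round(2) for a,c,y0,y1,x0,x1 in(('t9',t,140,240,110,160),('s9',s,230,370,100,200))])
h=cv2.cvtColor(t['image'],cv2.COLOR_RGB2HSV);k=cv2.inRange(h,(105,120,30),(125,255,255));k[260:]=0;k[:,:100]=0
y,x=np.where(k>0);P=[]
for r in range(y.min(),y.max()-8):
    if (y==r).any(): P.append(onplane(t,x[y==r].mean(),r,.169))
P=np.array(P);print(len(P),P[0],P[-1]);a=np.polyfit(P[:,0],P[:,1],1);print('angle',1.5708+a[0], 'sign: dy/dx',a)
wl=[onplane(t,*p,.213) for p in((150,131),(420,121))];print('wall dy/dx tilt',(wl[1]-wl[0])[0]/(wl[1]-wl[0])[1])
s3=load('s6');
for c in(s3,s):
    h=cv2.cvtColor(c['image'],cv2.COLOR_RGB2HSV);k=cv2.inRange(h,(105,140,30),(125,255,255));k[330:]=0;k[:,:100]=0;k[:,200:]=0;y,x=np.where(k>0);print(x.min(),x.max(),y.min(),y.max())
E
```

```text
t: 20.15
tool_pos: [0.3569, -0.0029, 0.2832]
orientation: [1.0, -0.001, 0.005, 0.003]
ft_force: [0.1, 0.5, -0.3]
finger_gap: 0.0941
[np.float64(1.94), np.float64(1.63)]
41 [0.61062379 0.24686574 0.169     ] [0.52427493 0.25305577 0.169     ]
angle 1.5561537321116634 sign: dy/dx [-0.01464627  0.26176371]
wall dy/dx tilt -0.0028596546290412714
120 179 269 298
120 179 268 298
```

```bash
python3 -c "
from h import *
hand_in()"
```

```text
the job is handed in; nothing more can be done
```

The blue hook is swung out to its stop, and the steel tongue cleaner hangs on its arm by the bow, legs down. I handed the job in at about 20 s, with the robot clear of everything. I never touched the green cleaner; it stood upright in the last view I had of it, and I did not photograph it again at the end.

**What went wrong:**
- The first pass at the hook missed. The fingertips sit about 25 mm higher than the stated tool frame gives, so they passed just over the bar. I triangulated the tips, repeated the push lower, and allowed for the offset from then on.
- Two early moves were refused because a row lacked "spin". Nothing moved in those.

**Last checks:**
- **Hook:** it met the stop with about 6 N. Its outline in the side view is the same before and after hanging, to within a pixel. The top view gives an angle of about 1.556 rad, against 1.57 for square. I put that 0.015 down to measurement error, because the wrist view showed the bar square to within about a degree.
- **Cleaner:** the bow met the bar at the expected height, within 1 mm. The final picture shows it hanging inside the upturned tip, legs down, and two images 0.7 s apart differ only by camera noise.
- **Forces:** the most the wrist sensor showed at the end of any move was about 10 N.

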